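# Load the stain-remover bottles into the carry caddy in order

## Robot

A 6-joint arm with a two-finger parallel gripper is mounted at the origin on the work surface. World frame = base frame: x ahead of the robot, y to its left, z up, the work surface at z = 0. Lengths are in mm, angles in rad, forces in N, time in s.
With the tool pointing down it reaches from about 300 to 775 mm from the base axis. Payload 14.6 kg.
Tool frame: the origin (TCP) lies midway between the tips of the shut fingers; the grasp point (between the pads) lies 19 mm behind it; z points along the fingers, y is the line along which they close (so a half turn about z gives the same grasp; the last joint's range is limited). The gripper opens to 94 mm and grips with 3 to 60 N. Pads are 16 mm wide; open, the fingers measure 119 mm over their backs; the gripper's body (75 mm by 177 mm) begins 78 mm behind the grasp point.
Start: joints at [-0.067, 0.3, 1.521, -0, 1.321, -0.067], TCP at [549.99, -0.002, 205.446] pointing down, gripper open.
Joint ranges: [-3.03, 3.03], [-0.79, 2.21], [0.23, 2.52], [-1.04, 4.18], [0, 3.07], [-2.55, 2.55]. Speed limits (rad/s): [2.22, 2.22, 2.57, 3.14, 3.14, 3.14].

## Interface

Orientations are given as [roll, pitch, yaw] about the fixed x, y, z axes, in that order (R = Rz(yaw) Ry(pitch) Rx(roll)).
In Python, from cell import manip gives the robot as it stands.
- The arm moves only by the shell command python3 -m creep 'ROWS' [OPENING] [FORCE]. ROWS is text: rows parted by semicolons, each of 6 numbers parted by spaces: the shift along the tool's x, y, z normalised to -1 to 1, where 1 is 4 cm, then the turn, a rotation vector about the tool's x, y, z normalised to -1 to 1, where 1 is pi rad. In form: dx dy dz ax ay az; .... A call has 1 to 20 rows; each row shifts and turns the commanded pose from where the row before left it, along the tool's axes as they then stand; what a row does not reach is not made up. A row lasts 1/8 s, in which the tool goes at most 62.5 mm and 10.7 degrees, less where a joint would pass 70% of its speed; a pose out of reach is approached as far as the arm can. A call with a number of a shift or a turn outside -1 to 1 is refused whole. A call with a gripper value outside its range is refused whole. OPENING is the closure, from 0 (fully open) to 1 (shut), set as the call begins (- or left out, the last holds). The fingers move at their own pace and stop on an object; FORCE is the grip in N (left out, the last holds). Time passes only in rows, so rows that do not move let the fingers close. It gives the time, the measured TCP pose, the force, the opening and the grip force at its end, in the units of the state.
- manip.read_state(): the state, without advancing time (a new reading comes with each control period).
- manip.camera(name): name is "scene" or "side" or "wrist"; returns a dict with "color" (384x512x3 uint8, red, green, blue), "range_z" (384x512 float32, mm along the optical axis (not along the pixel's ray), 0 where there is no reading), "camera_matrix" (3x3 intrinsics, pixels), "T" (4x4, takes a point from camera to world coordinates). Camera axes: x right, y down, z forward; pixel columns grow to the right and rows downward; lengths in mm; the calibration is good to about 2 mm. A picture is of the moment at which its call begins.
- manip.sign_off(): hands the job in; it is judged then, once.
The state is a dict: "clock": time; "joints": joint angles; "qd": joint speeds; "effort": joint torques, N m; "eef_pos": TCP position; "eef_rot": TCP orientation; "wrist_force": force on the tool from outside, world axes, zero at the start; "moment": the same for the moment, N m; "finger_gap": finger opening in mm; "finger_force": force on a finger pad.
Only numpy, scipy, OpenCV 4.12 (cv2) and the standard library are available. Lean on these libraries where they do the work, as an engineer would, in place of code of your own. Each camera call takes 0.05 s, during which the arm holds its last target. There are 200 camera calls.

## Task

Move the four stain-remover bottles from the cups on the steel counter rail into the wooden carry caddy, one bottle to a bay, keeping the same order from left to right as they have on the rail (seen from the robot), because they are used in that order. Keep every bottle upright, and leave all four standing flat on the floor of their bays.

Things in the scene. Friction and masses are not known exactly. Their poses are not given: they have to be found in the camera images.
- bottle_1: Round flip-top squeeze bottle, 42 mm diameter, 135 mm high in all; sloping shoulder above 92 mm; cylindrical cap 30 mm diameter from 109 to 135 mm above its underside, with a thin black line round it. 80 to 140 g. Loose. Origin: centre of its underside, z up along the bottle. White plastic body, grey cap (grip it there; the grey cap is rigid). 
- bottle_2: Straight wide-mouthed jar, the shortest and widest: 42 mm diameter body, 112 mm high in all; ribbed cylindrical lid 44 mm diameter from 86 to 112 mm above its underside. 90 to 150 g. Loose. Origin: centre of its underside, z up along the bottle. White plastic body, grey cap (grip it there; the grey cap is rigid). 
- bottle_3: Square flask, 34 x 34 mm, the tallest: 138 mm high in all; flat shoulder at 96 mm, slim ribbed cylindrical cap 24 mm diameter from 112 to 138 mm above its underside. 75 to 125 g. Loose. Origin: centre of its underside, z up along the bottle. White plastic body, grey cap (grip it there; the grey cap is rigid). 
- bottle_4: Waisted bottle, 42 mm diameter (32 mm at the waist, 50 mm up), 124 mm high in all, with a domed cap: its side is a cylinder 36 mm diameter from 90 to 114 mm above its underside, the dome above that. 75 to 125 g. Loose. Origin: centre of its underside, z up along the bottle. White plastic body, grey cap (grip it there; the grey cap is rigid). 
- cup_1: One of four identical fixed grey cups clipped in a row to the rail: the one that bottle 1 starts in (its place in the row varies). Round, open-topped, 40 mm high, 59 mm across outside, 52 to 54 mm inside; a bottle stands loosely in it. Origin: centre of its underside, 12 mm above the table; inner floor 16 mm and rim 52 mm above the table. Yaw as the rail.
- cup_2: One of four identical fixed grey cups clipped in a row to the rail: the one that bottle 2 starts in (its place in the row varies). Round, open-topped, 40 mm high, 59 mm across outside, 52 to 54 mm inside; a bottle stands loosely in it. Origin: centre of its underside, 12 mm above the table; inner floor 16 mm and rim 52 mm above the table. Yaw as the rail.
- cup_3: One of four identical fixed grey cups clipped in a row to the rail: the one that bottle 3 starts in (its place in the row varies). Round, open-topped, 40 mm high, 59 mm across outside, 52 to 54 mm inside; a bottle stands loosely in it. Origin: centre of its underside, 12 mm above the table; inner floor 16 mm and rim 52 mm above the table. Yaw as the rail.
- cup_4: One of four identical fixed grey cups clipped in a row to the rail: the one that bottle 4 starts in (its place in the row varies). Round, open-topped, 40 mm high, 59 mm across outside, 52 to 54 mm inside; a bottle stands loosely in it. Origin: centre of its underside, 12 mm above the table; inner floor 16 mm and rim 52 mm above the table. Yaw as the rail.
- rail: The rack to empty: fixed steel bar, 290 mm long, on two feet, four grey cups clipped to its front. Origin: on the table under the middle of the row; y along the row to the left seen from the robot, x away from the robot. Cup centres at y = +96, +32, -32, -96 mm, x = 0; the bar at x = +40 mm, top 52 mm above the table. On the left or right, turned up to 0.3 rad.
- caddy: The rack to fill: fixed wooden box, 74 (x) by 266 mm (y), four bays in a row, each 58 x 58 mm inside. Origin: centre of its underside, on the table; y along the row to the left seen from the robot, x away from it. Bay centres at y = +96, +32, -32, -96 mm, x = 0. Bay floor 10, walls 50, dividers 46, end panels 96 mm above the table. Beside the rail, turned up to 0.3 rad.

How it is judged:
By the outcome, as a careful person would: the job done as asked, in the order asked, and still so for the second after the job is handed in, with the robot touching nothing.
It also fails if it takes over 118 s, if anything falls off the work surface, if the arm or the gripper's body presses on something with over 40 N, if the wrist force passes 120 N, or if a joint passes its speed limit or range.

## Working session

There is one attempt and no reset: what is moved stays moved. The work goes in short steps, Python scripts to look and compute and a shell command to move; the robot and the scene stay as the last step left them, time stands still between calls to the robot, and variables do not carry over. Pictures are saved under pics/ and viewed, at most 14 in all, crops included, and the job is handed in when it is done.

```bash
ls; mkdir -p pics; python3 - <<'E'
from cell import manip
import cv2,numpy as np
s=manip.read_state();print({k:np.round(v,3) for k,v in s.items()})
ims=[]
for n in("scene","side"):
    c=manip.camera(n);np.savez(f"pics/{n}0.npz",**c);ims.append(c["color"][...,::-1]);print(n,c["camera_matrix"].round(1).tolist(),c["T"].round(3).tolist())
for n,i in zip("ab",ims): cv2.imwrite(f"pics/{n}0.png",i)
E
```

```text
pics
{'clock': np.float64(0.0), 'joints': array([-0.067,  0.3  ,  1.522,  0.   ,  1.321, -0.067]), 'qd': array([ 0.   , -0.001,  0.002, -0.002, -0.   , -0.001]), 'effort': array([-2.0000e-03, -5.3181e+01, -3.5274e+01,  7.1000e-02,  2.4000e-02,
       -0.0000e+00]), 'eef_pos': array([5.49722e+02, 3.60000e-02, 2.04871e+02]), 'eef_rot': array([-3.14 , -0.   ,  1.571]), 'wrist_force': array([-0.53 , -0.635, -0.555]), 'moment': array([-0.03 ,  0.05 ,  0.016]), 'finger_force': np.float64(0.0), 'finger_gap': np.float64(93.903)}
scene [[477.5, 0.0, 251.7], [0.0, 477.5, 189.9], [0.0, 0.0, 1.0]] [[0.8, 0.417, -0.43, 1048.225], [0.599, -0.561, 0.571, -673.059], [-0.003, -0.715, -0.699, 840.401], [0.0, 0.0, 0.0, 1.0]]
side [[476.2, 0.0, 254.3], [0.0, 476.2, 199.8], [0.0, 0.0, 1.0]] [[0.833, -0.311, 0.457, 67.634], [-0.553, -0.446, 0.704, -746.344], [-0.015, -0.839, -0.544, 620.337], [0.0, 0.0, 0.0, 1.0]]
```

View pics/a0.png

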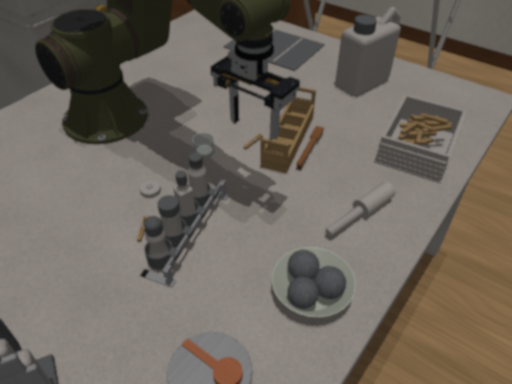

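View pics/b0.png

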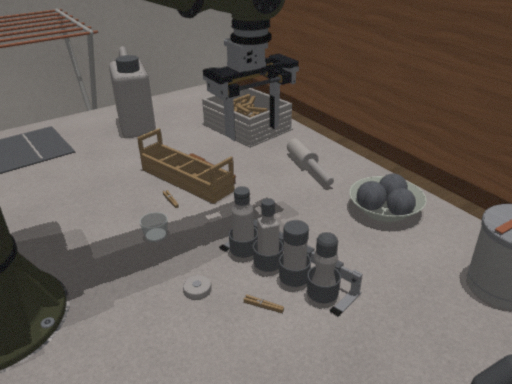

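The scene view shows the rail with four bottles at about (155,235)-(197,170) and the caddy at about (290,130). The side view shows the bottles at (240,220), (267,235), (295,255) and (324,268), the caddy at (187,165), and a glass at (153,228). Next I'll build a top-down height map from both views.

```bash
cat > h.py <<'E'
import numpy as np,cv2
def cloud(c):
    z=c["range_z"];K=c["camera_matrix"];v,u=np.mgrid[:384,:512];m=z>0
    p=np.stack([(u-K[0,2])/K[0,0]*z,(v-K[1,2])/K[1,1]*z,z,np.ones_like(z)],-1)@c["T"].T
    return p[m][:,:3],c["color"][m]
def hmap(P,C,x0,y0,nx,ny,r):  # image: up=+x, left=+y
    i=((x0+nx*r-P[:,0])/r).astype(int);j=((y0+ny*r-P[:,1])/r).astype(int)
    m=(i>=0)&(i<nx)&(j>=0)&(j<ny)&(P[:,2]<185);o=np.argsort(P[m,2])
    H=np.zeros((nx,ny));Im=np.zeros((nx,ny,3),np.uint8)
    H[i[m][o],j[m][o]]=P[m,2][o];Im[i[m][o],j[m][o]]=C[m][o];return H,Im
E
python3 - <<'E'
from h import *
L=[]
for n in("scene","side"):
    P,C=cloud(np.load(f"pics/{n}0.npz"));m=(P[:,0]>200)&(P[:,0]<800)&(abs(P[:,1])<400)
    H,I=hmap(P,C,250,-380,200,300,2.5)
    L.append(cv2.applyColorMap(np.clip(H*1.6,0,255).astype(np.uint8),cv2.COLORMAP_JET)
 )
    print(n,np.median(P[m&(abs(P[:,2])<15),2]))
    hi=P[m&(P[:,2]>118)&(P[:,2]<165)&(P[:,1]<0)]
    # cluster high points
    g=np.round(hi[:,:2]/5)*5;u,ct=np.unique(g,axis=0,return_counts=True);print(u[ct>15].tolist())
cv2.imwrite("pics/h0.png",cv2.resize(np.vstack(L),(450,600),interpolation=cv2.INTER_NEAREST))
E
```

```text
scene 1.2939401779071318
[[460.0, -115.0], [465.0, -110.0], [470.0, -175.0], [470.0, -110.0], [470.0, -105.0], [470.0, -100.0], [475.0, -175.0], [480.0, -170.0], [485.0, -165.0], [485.0, -160.0], [515.0, -300.0], [520.0, -295.0], [525.0, -290.0]]
side 2.3137259949584177
[[445.0, -105.0], [445.0, -100.0], [450.0, -110.0], [450.0, -105.0], [455.0, -115.0], [455.0, -110.0], [460.0, -115.0], [465.0, -170.0], [465.0, -165.0], [465.0, -160.0], [465.0, -115.0], [465.0, -110.0], [470.0, -175.0], [470.0, -170.0], [470.0, -110.0], [475.0, -235.0], [475.0, -175.0], [480.0, -240.0], [480.0, -175.0], [480.0, -170.0], [485.0, -245.0], [490.0, -245.0], [495.0, -295.0], [495.0, -290.0], [495.0, -285.0], [500.0, -300.0], [500.0, -295.0], [505.0, -300.0], [510.0, -300.0], [515.0, -300.0]]
```

View pics/h0.png

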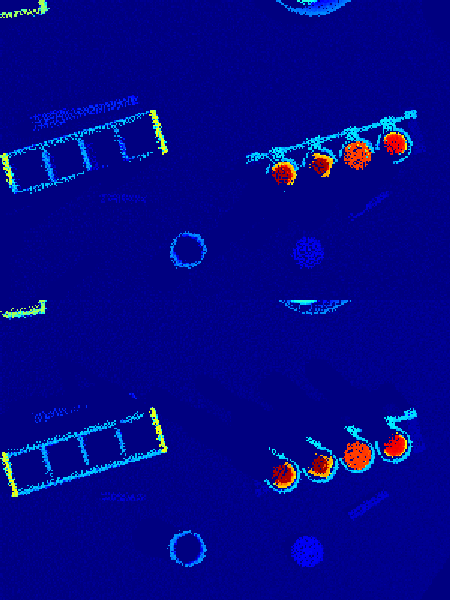

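The height map (top half scene, bottom half side) shows the caddy end panels near (8,172) and (158,132). It shows four caps near (284,172), (320,162), (357,155) and (395,143), and a glass at (188,250). Now I'll fit these precisely.

```bash
python3 - <<'E'
from h import *
from scipy.optimize import least_squares
A={n:cloud(np.load(f"pics/{n}0.npz"))[0] for n in("scene","side")}
A["both"]=np.vstack([A["scene"],A["side"]])
xy=lambda i,j:(250+500-j*500/300,370-i*500/300)
seeds=[(284,172,15,112,135),(320,162,12,116,138),(357,155,22,90,112),(395,143,18,94,113)]
for n,P in A.items():
    print(n)
    for k,(i,j,r,a,b) in enumerate(seeds):
        c=np.array(xy(i,j));m=(np.hypot(*(P[:,:2]-c).T)<32)
        Q=P[m&(P[:,2]>a+16+2)&(P[:,2]<b+16-4)]
        f=least_squares(lambda p:np.hypot(Q[:,0]-p[0],Q[:,1]-p[1])-r,c,loss="soft_l1",f_scale=1.5)
        T=P[m];top=T[:,2]>np.percentile(T[:,2],98)-5
        # cup rim
        R=P[(P[:,2]>46)&(P[:,2]<55)];d=np.hypot(*(R[:,:2]-c).T);R=R[(d<34)&(d>23)]
        g=least_squares(lambda p:np.hypot(R[:,0]-p[0],R[:,1]-p[1])-28,c,loss="soft_l1",f_scale=1.5)
        print(k,f.x.round(1),len(Q),"rms",np.std(f.fun).round(1),"top",np.percentile(T[:,2],[95,99]).round(1),"topctr",T[top].mean(0).round(1),"cup",g.x.round(1),len(R))
    E=P[(P[:,2]>75)&(P[:,2]<100)];cs=[]
    for i,j in((8,172),(158,132)):
        q=E[np.hypot(*(E[:,:2]-xy(i,j)).T)<50];(cx,sz,an)=cv2.minAreaRect(q[:,:2].astype(np.float32));cs.append(np.array(cx));print("panel",np.round(cx,1),np.round(sz,1),round(an,1),np.percentile(q[:,2],98).round(1))
    d=cs[0]-cs[1];print("caddy",((cs[0]+cs[1])/2).round(1),np.linalg.norm(d).round(1),"yaw",np.arctan2(-d[0],d[1]).round(3))
    G=P[np.hypot(*(P[:,:2]-xy(188,250)).T)<45];G=G[G[:,2]>10];print("glass",G.min(0).round(),G.max(0).round())
E
```

```text
scene
0 [457.1 -99.1] 81 rms 1.3 top [152.2 153.8] topctr [ 459.2 -100.6  151.7] cup [ 461.7 -101.6] 45
1 [ 472.7 -163.1] 64 rms 1.3 top [154.3 156.1] topctr [ 474.3 -164.3  154.6] cup [ 476.8 -162.6] 61
2 [ 489.3 -224.3] 110 rms 1.0 top [130.3 131.6] topctr [ 491.3 -226.   129.1] cup [ 490.9 -224.3] 79
3 [ 507.1 -285.7] 77 rms 0.9 top [139.1 141.8] topctr [ 510.5 -287.9  138.9] cup [ 508.6 -286.3] 112
panel [468.8 356.5] [51.2 16.3] 17.6 98.4
panel [530.2 106.9] [74.6 11.5] 16.1 99.3
caddy [499.5 231.7] 257.0 yaw 0.241
glass [304.  27.  11.] [363.  87.  47.]
side
0 [460.6 -98.4] 123 rms 1.1 top [152.8 154.1] topctr [ 458.6 -101.4  152.7] cup [ 460.  -100.7] 155
1 [ 476.  -162.1] 104 rms 1.1 top [154.3 156.9] topctr [ 474.2 -164.7  155.5] cup [ 476.6 -162.4] 177
2 [ 492.8 -223.7] 189 rms 0.9 top [130.6 131.5] topctr [ 490.6 -226.5  130. ] cup [ 492.6 -224. ] 184
3 [ 510.6 -284.8] 139 rms 0.9 top [139.5 142.5] topctr [ 506.7 -288.3  140.2] cup [ 509.2 -285.7] 220
panel [460.4 353.1] [77.1 13.5] 16.3 99.4
panel [533.6 106.8] [76.1 10.1] 16.1 99.4
caddy [497.  229.9] 257.0 yaw 0.289
glass [307.  27.  10.] [366.  90.  46.]
both
0 [459.5 -98.2] 204 rms 1.5 top [152.4 154. ] topctr [ 458.7 -101.   152.4] cup [ 460.3 -100.9] 200
1 [ 474.9 -162.1] 168 rms 1.5 top [154.3 156.7] topctr [ 474.1 -164.5  155.1] cup [ 476.7 -162.4] 238
2 [ 491.6 -223.5] 299 rms 1.3 top [130.4 131.5] topctr [ 490.9 -226.3  129.6] cup [ 492.2 -224. ] 263
3 [ 509.6 -284.6] 216 rms 1.3 top [139.4 142.4] topctr [ 507.9 -288.1  139.8] cup [ 509.  -285.9] 332
panel [460.2 353.7] [77.2 16.3] 17.6 99.2
panel [532.2 107.3] [78.6 11.6] 16.4 99.3
caddy [496.2 230.5] 256.7 yaw 0.284
glass [304.  27.  10.] [366.  90.  47.]
```

```bash
python3 -m creep '0 0 0 0 0 -0.043; 0 0 0 0 0 -0.043; -0.36 -0.57 0 0 0 0; -0.36 -0.57 0 0 0 0; -0.36 -0.57 0 0 0 0; -0.36 -0.57 0 0 0 0; -0.36 -0.57 0 0 0 0; 0 0 0 0 0 0; 0 0 0 0 0 0' 0 20
python3 - <<'E'
from h import *
from cell import manip
c=manip.camera("wrist");np.savez("pics/w0.npz",**c);cv2.imwrite("pics/w0.png",c["color"][...,::-1])
P,_=cloud(c)
from scipy.optimize import least_squares
for c0,r,a,b in(((459,-99.5),15,112,135),((475,-163),12,116,138)):
    m=(np.hypot(*(P[:,:2]-c0).T)<32);T=P[m];
    if len(T)<50: print("few");continue
    t=np.percentile(T[:,2],97);Q=T[abs(T[:,2]-t)<4];print(t.round(1),len(Q),"topctr",Q.mean(0).round(1),"enc",cv2.minEnclosingCircle(Q[:,:2].astype(np.float32)))
E
```

```text
clock: 1.23
eef_pos: [459.7, -99.5, 205.4]
eef_rot: [3.141, -0.0, 1.841]
wrist_force: [0.2, 0.3, -0.5]
finger_gap: 93.8
finger_force: 0.0
329.5 652 topctr [463.8 -78.5 329.3] enc ((464.2421875, -78.84121704101562), 15.89101791381836)
154.6 533 topctr [ 474.1 -159.9  153.8] enc ((474.3094177246094, -160.65940856933594), 12.319318771362305)
```

View pics/w0.png

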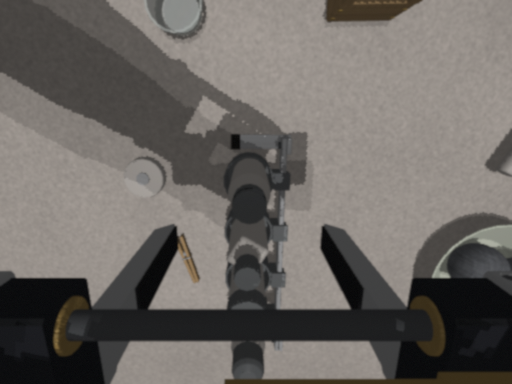

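The wrist view shows the first bottle's cap at about (249,195), with the row running down the image. It is centred between the fingers, which are at columns about 165 and 335. Now I'll refine the caps and bays from this view.

```bash
python3 - <<'E'
from h import *
P,_=cloud(np.load("pics/w0.npz"));P=P[P[:,2]<165]
for c0,R in(((459,-99.5),32),((475,-163),32),((491.5,-225),34),((509,-286),32)):
    T=P[(np.hypot(*(P[:,:2]-c0).T)<R)]
    t=np.percentile(T[:,2],97);Q=T[abs(T[:,2]-t)<4];print(t.round(1),len(Q),"topctr",Q.mean(0).round(1),"enc",cv2.minEnclosingCircle(Q[:,:2].astype(np.float32)))
E
```

```text
151.9 951 topctr [458.7 -96.4 150.9] enc ((459.0657653808594, -96.23973846435547), 15.571900367736816)
154.6 533 topctr [ 474.1 -159.9  153.8] enc ((474.3094177246094, -160.65940856933594), 12.319318771362305)
128.4 277 topctr [ 486.5 -206.3  127.4] enc ((487.93572998046875, -212.4498291015625), 19.536466598510742)
139.9 294 topctr [ 507.1 -277.7  138.2] enc ((508.4983215332031, -282.3687438964844), 14.648894309997559)
```

```bash
python3 -m creep '0.036 0 0.39 0 0 0; 0 0 0.39 0 0 0; 0 0 0.39 0 0 0; 0 0 0.39 0 0 0; 0 0 0.39 0 0 0; 0 0 0 0 0 0' 0 20
python3 -m creep '0 0 0 0 0 0; 0 0 0 0 0 0; 0 0 0 0 0 0; 0 0 0 0 0 0; 0 0 0 0 0 0; 0 0 0 0 0 0; 0 0 0 0 0 0; 0 0 0 0 0 0' 1 20
```

```text
clock: 2.02
eef_pos: [458.4, -98.3, 126.2]
eef_rot: [-3.14, -0.001, 1.841]
wrist_force: [0.3, 0.2, 0.4]
finger_gap: 93.9
finger_force: 0.0
clock: 3.02
eef_pos: [459.0, -98.4, 127.5]
eef_rot: [3.142, 0.0, 1.841]
wrist_force: [-0.6, 0.0, -0.6]
finger_gap: 29.5
finger_force: 20.0
```

```bash
python3 -m creep '0 0 -0.24 0 0 0; 0 0 -0.48 0 0 0; 0 0 -0.48 0 0 0; 0 0 -0.48 0 0 0; 0 0 -0.48 0 0 0; 0 0 -0.24 0 0 0; 0 0 0 0 0 0'
python3 -m creep '0.31 0.096 0 0 0 0; 0.63 0.192 0 0 0 0; 0.63 0.192 0 0 0 0; 0.63 0.192 0 0 0 0; 0.63 0.192 0 0 0 0; 0.63 0.192 0 0 0 0; 0.63 0.192 0 0 0 0; 0.63 0.192 0 0 0 0; 0.63 0.192 0 0 0 0; 0.63 0.192 0 0 0 0; 0.63 0.192 0 0 0 0; 0.63 0.192 0 0 0 0; 0.63 0.192 0 0 0 0; 0.63 0.192 0 0 0 0; 0.63 0.192 0 0 0 0; 0.63 0.192 0 0 0 0; 0.31 0.096 0 0 0 0; 0 0 0 0 0 0; 0 0 0 0 0 0'
python3 - <<'E'
from h import *
from cell import manip
I=[]
for n in("scene","side"):
    c=manip.camera(n);np.savez(f"pics/{n}1.npz",**c);I.append(c["color"][:,:,::-1])
cv2.imwrite("pics/c1.png",np.hstack([I[0][0:230,200:400],I[1][0:230,80:330]]))
E
```

```text
clock: 3.9
eef_pos: [459.1, -98.5, 223.8]
eef_rot: [3.141, 0.0, 1.841]
wrist_force: [-0.1, 0.3, -1.5]
finger_gap: 29.6
finger_force: 20.0
clock: 6.28
eef_pos: [469.8, 322.0, 223.3]
eef_rot: [-3.141, 0.0, 1.841]
wrist_force: [-0.5, 1.0, -0.8]
finger_gap: 29.6
finger_force: 20.0
```

View pics/c1.png

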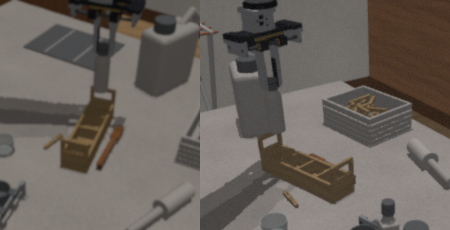

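The crops show the bottle hanging upright above the leftmost bay, at (103,70) and (265,85), so I'll lower it.

```bash
python3 -m creep '0 0 0.4 0 0 0; 0 0 0.4 0 0 0; 0 0 0.4 0 0 0; 0 0 0.4 0 0 0; 0 0 0.3 0 0 0; 0 0 0.3 0 0 0; 0 0 0.2 0 0 0; 0 0 0.1 0 0 0; 0 0 0 0 0 0; 0 0 0 0 0 0'
python3 - <<'E'
from h import *
from cell import manip
c=manip.camera("side");P,_=cloud(c)
Q=P[(np.hypot(P[:,0]-470,P[:,1]-322)<26)&(P[:,2]>60)&(P[:,2]<98)];print(Q.mean(0),Q.min(0),Q.max(0))
I=c["color"][:,:,::-1];cv2.imwrite("pics/c2.png",cv2.resize(I[60:220,100:300],(600,480)))
E
```

```text
clock: 7.62
eef_pos: [470.0, 322.7, 123.9]
eef_rot: [3.141, -0.0, 1.841]
wrist_force: [0.1, -0.4, -1.0]
finger_gap: 29.7
finger_force: 20.0
[465.54133473 306.88328087  79.07989848] [449.19062671 298.47564808  60.10244581] [492.90371044 326.85248281  97.72198593]
```

View pics/c2.png

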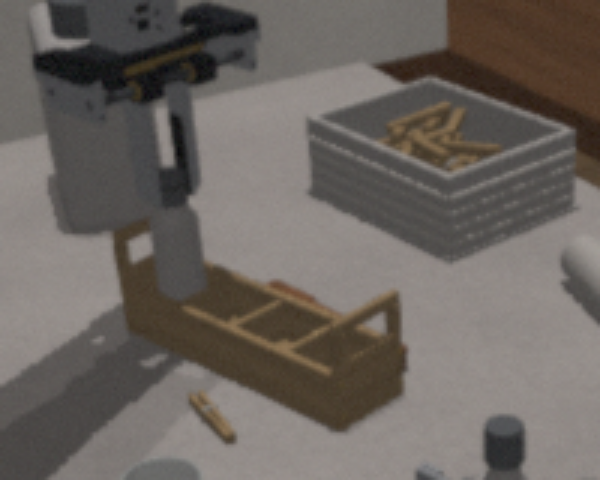

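The bottle (180,250) stands in the leftmost bay, with its base hidden by the near wall. I'll lower it the last bit.

```bash
python3 -m creep '0 0 0.04 0 0 0; 0 0 0.03 0 0 0; 0 0 0 0 0 0; 0 0 0 0 0 0; 0 0 0 0 0 0'
```

```text
clock: 8.3
eef_pos: [470.2, 322.7, 121.4]
eef_rot: [3.14, -0.0, 1.841]
wrist_force: [-0.6, -0.3, 4.6]
finger_gap: 29.5
finger_force: 20.0
```

```bash
python3 -m creep '0 0 0 0 0 0; 0 0 0 0 0 0; 0 0 0 0 0 0; 0 0 0 0 0 0; 0 0 0 0 0 0; 0 0 0 0 0 0; 0 0 -0.22 0 0 0; 0 0 -0.42 0 0 0; 0 0 -0.42 0 0 0; 0 0 -0.42 0 0 0; 0 0 -0.42 0 0 0; 0 0 -0.2 0 0 0; 0 0 0 0 0 0' 0
python3 -m creep '-0.344 -0.092 0 0 0 0; -0.688 -0.184 0 0 0 0; -0.688 -0.184 0 0 0 0; -0.688 -0.184 0 0 0 0; -0.688 -0.184 0 0 0 0; -0.688 -0.184 0 0 0 0; -0.688 -0.184 0 0 0 0; -0.688 -0.184 0 0 0 0; -0.688 -0.184 0 0 0 0; -0.688 -0.184 0 0 0 0; -0.688 -0.184 0 0 0 0; -0.688 -0.184 0 0 0 0; -0.688 -0.184 0 0 0 0; -0.688 -0.184 0 0 0 0; -0.688 -0.184 0 0 0 0; -0.688 -0.184 0 0 0 0; -0.688 -0.184 0 0 0 0; -0.344 -0.092 0 0 0 0; 0 0 0 0 0 0; 0 0 0 0 0 0'
python3 - <<'E'
from h import *
from cell import manip
for n in("scene","side"):
    c=manip.camera(n);P,_=cloud(c)
    Q=P[(np.hypot(P[:,0]-470,P[:,1]-322)<22)&(P[:,2]>60)];lo=Q[Q[:,2]<95];hi=Q[Q[:,2]>137];print(n,"body",lo.mean(0).round(1),"cap",hi.mean(0).round(1),len(hi),np.percentile(Q[:,2],98).round(1))
P,_=cloud(manip.camera("wrist"));P=P[P[:,2]<165]
for c0,R in(((475,-162),32),((491.5,-225),34)):
    T=P[(np.hypot(*(P[:,:2]-c0).T)<R)]
    t=np.percentile(T[:,2],97);Q=T[abs(T[:,2]-t)<4];print(t.round(1),len(Q),"topctr",Q.mean(0).round(1),"enc",cv2.minEnclosingCircle(Q[:,:2].astype(np.float32)))
E
```

```text
clock: 9.93
eef_pos: [469.9, 322.6, 205.1]
eef_rot: [3.141, -0.0, 1.841]
wrist_force: [-0.0, 0.1, -0.8]
finger_gap: 94.0
finger_force: 0.0
clock: 12.42
eef_pos: [474.0, -161.1, 204.5]
eef_rot: [-3.141, -0.0, 1.841]
wrist_force: [-0.5, 0.2, -1.3]
finger_gap: 94.3
finger_force: 0.0
scene body [479.  309.2  77.7] cap [470.2 317.5 144.5] 82 147.9
side body [464.9 308.3  77.8] cap [469.2 316.7 144.7] 90 148.1
154.8 632 topctr [ 474.1 -160.3  154. ] enc ((474.2986145019531, -161.00706481933594), 12.405145645141602)
128.9 1455 topctr [ 490.8 -221.3  127.9] enc ((491.0588073730469, -221.92784118652344), 22.150508880615234)
```

```bash
python3 -m creep '0 0 0.37 0 0 0; 0 0 0.37 0 0 0; 0 0 0.37 0 0 0; 0 0 0.37 0 0 0; 0 0 0.37 0 0 0; 0 0 0 0 0 0' 0
python3 -m creep '0 0 0 0 0 0; 0 0 0 0 0 0; 0 0 0 0 0 0; 0 0 0 0 0 0; 0 0 0 0 0 0; 0 0 0 0 0 0; 0 0 0 0 0 0; 0 0 -0.24 0 0 0; 0 0 -0.48 0 0 0; 0 0 -0.48 0 0 0; 0 0 -0.48 0 0 0; 0 0 -0.48 0 0 0; 0 0 -0.24 0 0 0; 0 0 0 0 0 0' 1 20
```

```text
clock: 13.32
eef_pos: [473.7, -161.5, 129.4]
eef_rot: [-3.14, -0.001, 1.841]
wrist_force: [-0.4, 0.0, 0.5]
finger_gap: 93.6
finger_force: 0.0
clock: 15.08
eef_pos: [474.3, -161.8, 227.1]
eef_rot: [3.141, 0.001, 1.841]
wrist_force: [0.1, 0.5, -1.0]
finger_gap: 22.4
finger_force: 20.0
```

```bash
python3 -m creep '0.316 0.098 0 0 0 0; 0.632 0.197 0 0 0 0; 0.632 0.197 0 0 0 0; 0.632 0.197 0 0 0 0; 0.632 0.197 0 0 0 0; 0.632 0.197 0 0 0 0; 0.632 0.197 0 0 0 0; 0.632 0.197 0 0 0 0; 0.632 0.197 0 0 0 0; 0.632 0.197 0 0 0 0; 0.632 0.197 0 0 0 0; 0.632 0.197 0 0 0 0; 0.632 0.197 0 0 0 0; 0.632 0.197 0 0 0 0; 0.632 0.197 0 0 0 0; 0.632 0.197 0 0 0 0; 0.316 0.098 0 0 0 0; 0 0 0 0 0 0; 0 0 0 0 0 0'
python3 - <<'E'
from h import *
from cell import manip
c=manip.camera("wrist");np.savez("pics/w2.npz",**c);P,_=cloud(c);yaw=.284
d=P[:,:2]-(497,230);u=d@[-np.sin(yaw),np.cos(yaw)];v=d@[np.cos(yaw),np.sin(yaw)]
m=(P[:,2]>36)&(P[:,2]<56)&(abs(v)<20)&(u<60);print("divider u hist",[(k,int(n)) for k,n in zip(range(-140,60,3),np.histogram(u[m],range(-140,63,3))[0]) if n>8])
m=(P[:,2]>40)&(P[:,2]<56)&(abs(u)<125);print("wall v hist",[(k,int(n)) for k,n in zip(range(-45,48,2),np.histogram(v[m],range(-45,49,2))[0]) if n>15])
cv2.imwrite("pics/w2.png",c["color"][...,::-1])
E
```

```text
clock: 17.45
eef_pos: [487.6, 261.2, 226.5]
eef_rot: [-3.141, 0.0, 1.841]
wrist_force: [-1.1, 0.3, -2.0]
finger_gap: 23.0
finger_force: 20.0
divider u hist [(-125, 136), (-122, 107)]
wall v hist [(-39, 72), (-37, 198), (-35, 189), (-33, 193), (-31, 195), (-29, 28), (-27, 21), (-25, 17), (-23, 20), (-19, 20), (-17, 17), (-15, 21), (-11, 24), (-7, 22), (-1, 21), (3, 18), (5, 16), (7, 24), (11, 23), (13, 20), (15, 16), (17, 20), (19, 17), (21, 18), (23, 19), (25, 19), (27, 143), (29, 162), (31, 171), (33, 193), (35, 103)]
```

View pics/w2.png

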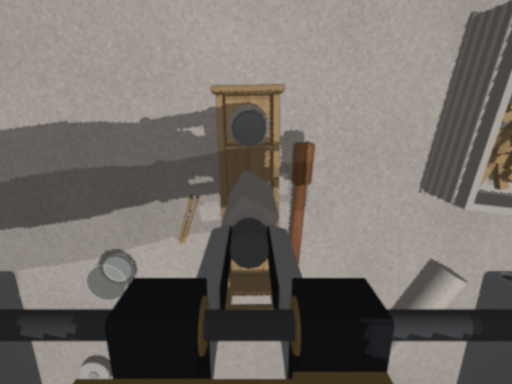

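The wrist view shows the first bottle standing upright at (249,126) in its bay. The first divider is at row about 147 and the left panel at row 89. Now I'll measure those.

```bash
python3 - <<'E'
from h import *
P,_=cloud(np.load("pics/w2.npz"));yaw=.284
d=P[:,:2]-(497,230);u=d@[-np.sin(yaw),np.cos(yaw)];v=d@[np.cos(yaw),np.sin(yaw)]
m=(P[:,2]>42)&(P[:,2]<50)&(abs(v)<26)&(u>50)&(u<80);print("div",np.percentile(u[m],[5,50,95]).round(1),m.sum())
m=(P[:,2]>80)&(P[:,2]<101)&(u>110)&(abs(v)<40);print("panelL",np.percentile(u[m],[5,50,95]).round(1),"v",np.percentile(v[m],[2,98]).round(1))
m=(P[:,2]>80)&(P[:,2]<101)&(u<-110)&(abs(v)<40);print("panelR",np.percentile(u[m],[5,50,95]).round(1),m.sum())
m=(P[:,2]>144)&(P[:,2]<151)&(u>70)&(abs(v)<30);print("cap",u[m].mean(),v[m].mean(),P[m].mean(0))
E
```

```text
div [65.7 68.2 70.8] 207
panelL [130.  133.1 136.4] v [-36.3  33.9]
panelR [-123.1 -122.2 -121.4] 304
cap 97.50304536578801 -0.0538707667031944 [469.62816307 323.58220611 145.09579489]
```

```bash
python3 -m creep '0.075 0 0.4 0 0 0; 0 0 0.4 0 0 0; 0 0 0.4 0 0 0; 0 0 0.4 0 0 0; 0 0 0.3 0 0 0; 0 0 0.3 0 0 0; 0 0 0.2 0 0 0; 0 0 0.1 0 0 0; 0 0 0.04 0 0 0; 0 0 0.03 0 0 0; 0 0 0 0 0 0; 0 0 0 0 0 0'
```

```text
clock: 19.0
eef_pos: [488.5, 265.3, 127.1]
eef_rot: [3.136, -0.001, 1.841]
wrist_force: [-2.0, -1.9, 22.6]
finger_gap: 22.7
finger_force: 20.1
```

```bash
python3 - <<'E'
from h import *
from cell import manip
I=[]
for n,(a,b,c0,c1) in dict(scene=(60,180,230,350),side=(60,220,100,300)).items():
    c=manip.camera(n);np.savez(f"pics/{n}3.npz",**c);I.append(cv2.resize(c["color"][a:b,c0:c1,::-1],(400,400)))
cv2.imwrite("pics/c3.png",np.hstack(I))
E
```

```text
(no output)
```

View pics/c3.png

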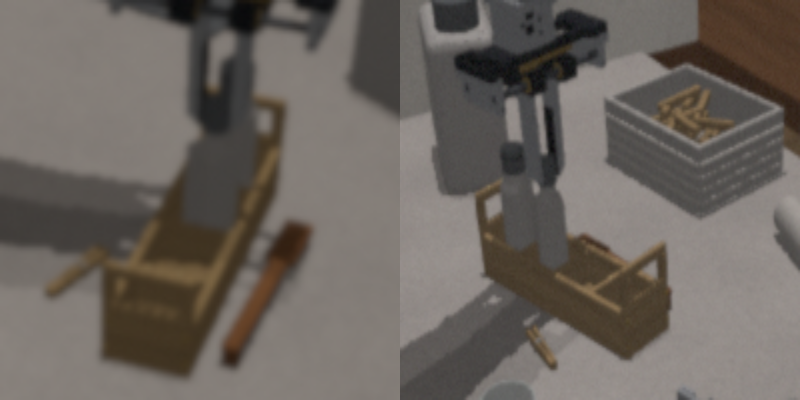

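The crops show the square flask in bay 2 (right crop at (550,240)), looking upright. I'll check its tilt numerically before letting go.

```bash
python3 - <<'E'
from h import *
for n in("scene","side"):
    P,_=cloud(np.load(f"pics/{n}3.npz"));yaw=.27
    d=P[:,:2]-(488.5,264.5);u=d@[-np.sin(yaw),np.cos(yaw)];v=d@[np.cos(yaw),np.sin(yaw)]
    for a in range(55,105,10):
        m=(P[:,2]>a)&(P[:,2]<a+10)&(abs(u)<26)&(abs(v)<23);print(n,a,m.sum(),"u",np.percentile(u[m],[5,50,95]).round(1),"v",np.percentile(v[m],[5,50,95]).round(1))
E
python3 -m creep '0 0 -0.03 0 0 0; 0 0 0 0 0 0; 0 0 0 0 0 0'
```

```text
scene 55 48 u [-21.9 -13.1  -1. ] v [-18.7   2.6  16.6]
scene 65 44 u [-24.1 -13.5   1.1] v [-18.6   3.8  16.8]
scene 75 45 u [-22.7 -14.7   1.1] v [-19.4   3.1  16.4]
scene 85 49 u [-23.2 -13.6   0.1] v [-20.5   3.4  17.2]
scene 95 56 u [-22.  -13.6   0.4] v [-19.4   3.8  16.5]
side 55 52 u [-22.9 -14.4   5.8] v [-21.1  -8.4   3.9]
side 65 54 u [-22.5 -13.4  -0.6] v [-21.3 -10.3   4.8]
side 75 54 u [-22.6 -13.8   1.7] v [-20.8  -8.6   3.4]
side 85 51 u [-22.3 -14.   -2.7] v [-20.2  -7.6   5.1]
side 95 60 u [-22.3 -14.1   3. ] v [-19.6  -9.2   5.1]
clock: 19.48
eef_pos: [488.1, 265.1, 127.2]
eef_rot: [3.137, -0.001, 1.841]
wrist_force: [0.1, -1.2, 13.2]
finger_gap: 22.4
finger_force: 20.0
```

```bash
python3 -m creep '0 0 -0.025 0 0 0; 0 0 0 0 0 0; 0 0 0 0 0 0'
python3 -m creep '0 0 0 0 0 0; 0 0 0 0 0 0; 0 0 0 0 0 0; 0 0 0 0 0 0; 0 0 0 0 0 0; 0 0 0 0 0 0; 0 0 -0.22 0 0 0; 0 0 -0.42 0 0 0; 0 0 -0.42 0 0 0; 0 0 -0.42 0 0 0; 0 0 -0.42 0 0 0; 0 0 0 0 0 0; 0 0 0 0 0 0' 0
```

```text
clock: 19.85
eef_pos: [487.7, 264.9, 127.2]
eef_rot: [3.139, -0.0, 1.841]
wrist_force: [0.3, -0.9, 8.0]
finger_gap: 22.4
finger_force: 20.0
clock: 21.48
eef_pos: [486.7, 264.5, 201.5]
eef_rot: [-3.141, 0.0, 1.841]
wrist_force: [0.5, -0.4, 0.7]
finger_gap: 94.0
finger_force: 0.0
```

```bash
python3 -m creep '-0.346 -0.0925 0 0 0 0; -0.692 -0.185 0 0 0 0; -0.692 -0.185 0 0 0 0; -0.692 -0.185 0 0 0 0; -0.692 -0.185 0 0 0 0; -0.692 -0.185 0 0 0 0; -0.692 -0.185 0 0 0 0; -0.692 -0.185 0 0 0 0; -0.692 -0.185 0 0 0 0; -0.692 -0.185 0 0 0 0; -0.692 -0.185 0 0 0 0; -0.692 -0.185 0 0 0 0; -0.692 -0.185 0 0 0 0; -0.692 -0.185 0 0 0 0; -0.692 -0.185 0 0 0 0; -0.692 -0.185 0 0 0 0; -0.692 -0.185 0 0 0 0; -0.346 -0.0925 0 0 0 0; 0 0 0 0 0 0; 0 0 0 0 0 0'
python3 - <<'E'
from h import *
from cell import manip
I=[]
for n,(a,b,c0,c1) in dict(scene=(60,180,230,350),side=(60,220,100,300)).items():
    c=manip.camera(n);P,_=cloud(c);I.append(cv2.resize(c["color"][a:b,c0:c1,::-1],(400,400)))
    for nm,c0_ in(("b1",(470,322)),("b2",(488,264))):
        Q=P[(np.hypot(P[:,0]-c0_[0],P[:,1]-c0_[1])<24)&(P[:,2]>130)];hi=Q[Q[:,2]>np.percentile(Q[:,2],98)-6];print(n,nm,hi.mean(0).round(1),len(hi),np.percentile(Q[:,2],[95,99]).round(1))
cv2.imwrite("pics/c4.png",np.hstack(I))
P,_=cloud(manip.camera("wrist"));P=P[P[:,2]<165]
for c0,R in(((491.5,-223),34),((509,-286),32)):
    T=P[(np.hypot(*(P[:,:2]-c0).T)<R)]
    t=np.percentile(T[:,2],97);Q=T[abs(T[:,2]-t)<4];print(t.round(1),len(Q),"topctr",Q.mean(0).round(1),"enc",cv2.minEnclosingCircle(Q[:,:2].astype(np.float32)))
E
```

```text
clock: 23.98
eef_pos: [491.1, -221.8, 202.0]
eef_rot: [-3.141, -0.0, 1.841]
wrist_force: [-0.2, -0.2, -0.3]
finger_gap: 94.1
finger_force: 0.0
scene b1 [469.3 319.2 145.7] 65 [147.8 148.1]
scene b2 [485.5 260.2 148.6] 49 [150.6 151.3]
side b1 [469.5 318.3 146.6] 66 [148.2 148.9]
side b2 [486.6 259.7 149.4] 47 [151.1 152.1]
129.0 1749 topctr [ 490.8 -221.7  128. ] enc ((490.9224548339844, -222.2882843017578), 22.137435913085938)
140.1 613 topctr [ 508.4 -282.4  138.6] enc ((508.7764587402344, -283.4422912597656), 14.896910667419434)
```

View pics/c4.png

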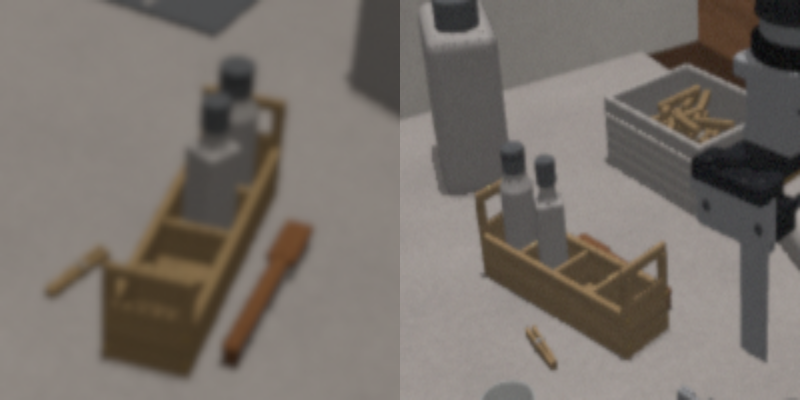

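Both crops show bottles 1 and 2 of the row standing upright in bays 1 and 2, with tops about 3 mm apart as expected. Next is the jar.

```bash
python3 -m creep '0 0 0.4 0 0 0; 0 0 0.4 0 0 0; 0 0 0.4 0 0 0; 0 0 0.4 0 0 0; 0 0 0.4 0 0 0; 0 0 0.4 0 0 0; 0 0 0.04 0 0 0; 0 0 0 0 0 0' 0
python3 -m creep '0 0 0 0 0 0; 0 0 0 0 0 0; 0 0 0 0 0 0; 0 0 0 0 0 0; 0 0 0 0 0 0; 0 0 0 0 0 0; 0 0 -0.24 0 0 0; 0 0 -0.48 0 0 0; 0 0 -0.48 0 0 0; 0 0 -0.48 0 0 0; 0 0 -0.48 0 0 0; 0 0 -0.24 0 0 0; 0 0 0 0 0 0; 0 0 0 0 0 0' 1 25
```

```text
clock: 25.12
eef_pos: [491.4, -222.5, 104.7]
eef_rot: [3.141, 0.0, 1.841]
wrist_force: [0.2, -0.2, 0.2]
finger_gap: 94.1
finger_force: 0.0
clock: 26.88
eef_pos: [491.0, -222.3, 199.7]
eef_rot: [-3.141, -0.001, 1.841]
wrist_force: [-0.0, 0.1, -1.0]
finger_gap: 43.5
finger_force: 25.0
```

```bash
python3 -m creep '0.3175 0.098 0 0 0 0; 0.635 0.196 0 0 0 0; 0.635 0.196 0 0 0 0; 0.635 0.196 0 0 0 0; 0.635 0.196 0 0 0 0; 0.635 0.196 0 0 0 0; 0.635 0.196 0 0 0 0; 0.635 0.196 0 0 0 0; 0.635 0.196 0 0 0 0; 0.635 0.196 0 0 0 0; 0.635 0.196 0 0 0 0; 0.635 0.196 0 0 0 0; 0.635 0.196 0 0 0 0; 0.635 0.196 0 0 0 0; 0.635 0.196 0 0 0 0; 0.635 0.196 0 0 0 0; 0.3175 0.098 0 0 0 0; 0 0 0 0 0 0; 0 0 0 0 0 0'
python3 -m creep '0 0 0.4 0 0 0; 0 0 0.4 0 0 0; 0 0 0.4 0 0 0; 0 0 0.4 0 0 0; 0 0 0.3 0 0 0; 0 0 0.3 0 0 0; 0 0 0.2 0 0 0; 0 0 0.05 0 0 0; 0 0 0 0 0 0; 0 0 0 0 0 0'
```

```text
clock: 29.25
eef_pos: [503.6, 202.1, 200.4]
eef_rot: [-3.141, 0.0, 1.841]
wrist_force: [0.4, 0.6, -1.3]
finger_gap: 43.3
finger_force: 25.0
clock: 30.5
eef_pos: [503.8, 202.8, 102.9]
eef_rot: [3.141, -0.0, 1.841]
wrist_force: [-0.0, -0.5, -1.5]
finger_gap: 43.5
finger_force: 25.0
```

```bash
python3 -m creep '0 0 0.05 0 0 0; 0 0 0.04 0 0 0; 0 0 0 0 0 0; 0 0 0 0 0 0'
```

```text
clock: 31.0
eef_pos: [503.7, 202.7, 98.9]
eef_rot: [-3.142, -0.0, 1.841]
wrist_force: [-0.5, -0.7, -1.0]
finger_gap: 43.3
finger_force: 25.0
```

```bash
python3 -m creep '0 0 0.025 0 0 0; 0 0 0 0 0 0; 0 0 0 0 0 0'
```

```text
clock: 31.38
eef_pos: [503.8, 202.8, 98.4]
eef_rot: [3.141, -0.0, 1.841]
wrist_force: [-1.1, -0.7, 6.0]
finger_gap: 43.6
finger_force: 25.0
```

```bash
python3 -m creep '0 0 0 0 0 0; 0 0 0 0 0 0; 0 0 0 0 0 0; 0 0 0 0 0 0; 0 0 0 0 0 0; 0 0 -0.22 0 0 0; 0 0 -0.45 0 0 0; 0 0 -0.45 0 0 0; 0 0 -0.45 0 0 0; 0 0 -0.45 0 0 0; 0 0 -0.45 0 0 0; 0 0 0 0 0 0; 0 0 0 0 0 0' 0
python3 -m creep '-0.346 -0.092 0 0 0 0; -0.692 -0.184 0 0 0 0; -0.692 -0.184 0 0 0 0; -0.692 -0.184 0 0 0 0; -0.692 -0.184 0 0 0 0; -0.692 -0.184 0 0 0 0; -0.692 -0.184 0 0 0 0; -0.692 -0.184 0 0 0 0; -0.692 -0.184 0 0 0 0; -0.692 -0.184 0 0 0 0; -0.692 -0.184 0 0 0 0; -0.692 -0.184 0 0 0 0; -0.692 -0.184 0 0 0 0; -0.692 -0.184 0 0 0 0; -0.692 -0.184 0 0 0 0; -0.692 -0.184 0 0 0 0; -0.692 -0.184 0 0 0 0; -0.346 -0.092 0 0 0 0; 0 0 0 0 0 0; 0 0 0 0 0 0'
python3 - <<'E'
from h import *
from cell import manip
P,_=cloud(manip.camera("wrist"));P=P[P[:,2]<165]
T=P[(np.hypot(P[:,0]-509,P[:,1]+284)<32)]
t=np.percentile(T[:,2],97);Q=T[abs(T[:,2]-t)<4];print(t.round(1),len(Q),"topctr",Q.mean(0).round(1),"enc",cv2.minEnclosingCircle(Q[:,:2].astype(np.float32)))
P,_=cloud(manip.camera("side"));Q=P[(np.hypot(P[:,0]-504,P[:,1]-203)<24)&(P[:,2]>60)];hi=Q[Q[:,2]>np.percentile(Q[:,2],98)-6];print("jar",hi.mean(0).round(1),len(hi),np.percentile(Q[:,2],[95,99]).round(1))
E
```

```text
clock: 33.0
eef_pos: [503.4, 202.6, 196.1]
eef_rot: [-3.141, 0.0, 1.841]
wrist_force: [1.3, 0.4, -0.3]
finger_gap: 94.0
finger_force: 0.0
clock: 35.5
eef_pos: [508.6, -283.5, 196.6]
eef_rot: [-3.142, -0.0, 1.841]
wrist_force: [0.7, -0.0, 0.1]
finger_gap: 94.1
finger_force: 0.0
140.1 777 topctr [ 508.6 -282.8  138.6] enc ((508.4732971191406, -283.70465087890625), 14.928486824035645)
jar [503.3 198.1 124.1] 132 [125.4 126.1]
```

```bash
python3 -m creep '0 0 0.4 0 0 0; 0 0 0.4 0 0 0; 0 0 0.4 0 0 0; 0 0 0.4 0 0 0; 0 0 0.4 0 0 0; 0 0 0.23 0 0 0; 0 0 0 0 0 0' 0
python3 -m creep '0 0 0 0 0 0; 0 0 0 0 0 0; 0 0 0 0 0 0; 0 0 0 0 0 0; 0 0 0 0 0 0; 0 0 0 0 0 0; 0 0 0 0 0 0; 0 0 -0.24 0 0 0; 0 0 -0.48 0 0 0; 0 0 -0.48 0 0 0; 0 0 -0.48 0 0 0; 0 0 -0.48 0 0 0; 0 0 -0.24 0 0 0; 0 0 0 0 0 0; 0 0 0 0 0 0' 1 20
```

```text
clock: 36.48
eef_pos: [508.5, -284.1, 106.8]
eef_rot: [-3.141, -0.001, 1.841]
wrist_force: [0.0, -0.2, -0.4]
finger_gap: 93.9
finger_force: 0.0
clock: 38.35
eef_pos: [508.4, -284.0, 202.7]
eef_rot: [-3.141, -0.001, 1.841]
wrist_force: [0.7, -1.0, -0.9]
finger_gap: 35.5
finger_force: 20.0
```

```bash
python3 -m creep '0.3175 0.098 0 0 0 0; 0.635 0.197 0 0 0 0; 0.635 0.197 0 0 0 0; 0.635 0.197 0 0 0 0; 0.635 0.197 0 0 0 0; 0.635 0.197 0 0 0 0; 0.635 0.197 0 0 0 0; 0.635 0.197 0 0 0 0; 0.635 0.197 0 0 0 0; 0.635 0.197 0 0 0 0; 0.635 0.197 0 0 0 0; 0.635 0.197 0 0 0 0; 0.635 0.197 0 0 0 0; 0.635 0.197 0 0 0 0; 0.635 0.197 0 0 0 0; 0.635 0.197 0 0 0 0; 0.3175 0.098 0 0 0 0; 0 0 0 0 0 0; 0 0 0 0 0 0'
python3 -m creep '0 0 0.4 0 0 0; 0 0 0.4 0 0 0; 0 0 0.4 0 0 0; 0 0 0.4 0 0 0; 0 0 0.3 0 0 0; 0 0 0.3 0 0 0; 0 0 0.2 0 0 0; 0 0 0.07 0 0 0; 0 0 0 0 0 0; 0 0 0 0 0 0'
```

```text
clock: 40.72
eef_pos: [521.6, 140.5, 203.4]
eef_rot: [-3.141, 0.0, 1.841]
wrist_force: [-0.4, 0.1, -1.2]
finger_gap: 35.3
finger_force: 20.0
clock: 41.98
eef_pos: [521.9, 141.2, 105.1]
eef_rot: [3.141, 0.0, 1.841]
wrist_force: [0.1, -0.2, -1.4]
finger_gap: 35.5
finger_force: 20.0
```

```bash
python3 -m creep '0 0 0.05 0 0 0; 0 0 0.04 0 0 0; 0 0 0 0 0 0; 0 0 0 0 0 0'
```

```text
clock: 42.48
eef_pos: [521.9, 141.2, 101.4]
eef_rot: [3.141, 0.0, 1.841]
wrist_force: [-0.7, -1.4, 4.4]
finger_gap: 35.6
finger_force: 20.0
```

Contact with the floor. I'll release, rise, and retreat a little to the right.

```bash
python3 -m creep '0 0 0 0 0 0; 0 0 0 0 0 0; 0 0 0 0 0 0; 0 0 0 0 0 0; 0 0 0 0 0 0; 0 0 -0.22 0 0 0; 0 0 -0.45 0 0 0; 0 0 -0.45 0 0 0; 0 0 -0.45 0 0 0; 0 0 -0.45 0 0 0; 0 0 -0.45 0 0 0; 0 0 -0.45 0 0 0; -0.6 0 0 0 0 0; -0.6 0 0 0 0 0; -0.6 0 0 0 0 0; -0.6 0 0 0 0 0; -0.6 0 0 0 0 0; -0.6 0 0 0 0 0; 0 0 0 0 0 0; 0 0 0 0 0 0' 0
python3 - <<'E'
from h import *
from cell import manip
I=[]
for n,(a,b,c0,c1) in dict(scene=(60,180,230,350),side=(60,220,100,300)).items():
    c=manip.camera(n);P,_=cloud(c);I.append(cv2.resize(c["color"][a:b,c0:c1,::-1],(400,400)))
    for k,c0_ in enumerate(((470,322),(488,264),(504,202),(522,141))):
        Q=P[(np.hypot(P[:,0]-c0_[0],P[:,1]-c0_[1])<24)&(P[:,2]>100)&(P[:,2]<165)];hi=Q[Q[:,2]>np.percentile(Q[:,2],98)-6];print(n,k+1,hi.mean(0).round(1),np.percentile(Q[:,2],[95,99]).round(1))
cv2.imwrite("pics/c5.png",np.hstack(I))
E
```

```text
clock: 44.98
eef_pos: [560.0, 2.9, 218.2]
eef_rot: [3.141, -0.0, 1.841]
wrist_force: [0.5, 0.7, 0.3]
finger_gap: 94.3
finger_force: 0.0
scene 1 [479.1 322.  145.2] [146.5 147.5]
scene 2 [496.9 260.1 140.3] [135.3 142.5]
scene 3 [510.8 203.6 123.3] [125.5 126.1]
scene 4 [516.2 132.2 133.8] [135.4 136.7]
side 1 [469.5 318.5 146.5] [147.7 148.6]
side 2 [486.6 259.8 149.1] [150.6 151.1]
side 3 [503.1 197.7 124.2] [125.9 126.5]
side 4 [520.9 135.4 133.9] [135.8 137.4]
```

View pics/c5.png

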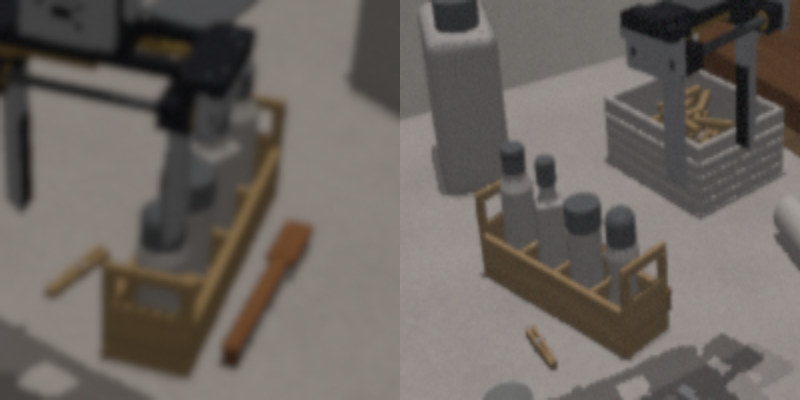

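The side crop shows all four bottles upright, one to a bay and in the original order. Their tops measure 148, 151, 126 and 136 mm against nominal 145, 148, 122 and 134 mm. The offset of about 2–4 mm matches the cameras' high bias, so all four are on the bay floors.

```bash
python3 -c "
from cell import manip
print(manip.sign_off())"
```

```text
the job is handed in; nothing more can be done
None
```

I moved all four bottles into the caddy, one to a bay in their original left-to-right order; the final images show them upright on the bay floors, and the job was handed in at about 45 s.

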